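# Slide a thin lid over the bench edge, pick it up and close the case

### The arm

A 6-joint arm with a two-finger parallel gripper is mounted at the origin on a cart in front of the work surface, level with it; the furniture and walls round the work are solid. World frame = base frame: x ahead of the robot, y to its left, z up, the work surface at z = 0. Lengths are in m, angles in rad, forces in N, time in s.
With the tool pointing down it reaches from about 0.35 to 0.85 m from the base axis. Payload 8.1 kg.
Tool frame: the origin (TCP) lies between the finger pads; the fingertips stand 11 mm ahead of it and the grasp point (between the pads) lies 8 mm behind it (tips_ahead is the z of the fingertips in the tool frame, in m); z points along the fingers, y is the line along which they close (so a half turn about z gives the same grasp; the last joint's range is limited). The gripper opens to 93 mm and grips with 3 to 60 N. Pads are 15 mm wide; open, the fingers measure 128 mm over their backs; the gripper's body (75 mm by 188 mm) begins 65 mm behind the grasp point.
Start: joints at [1.22, 0.13, 1.488, -0, 1.523, -0.085], TCP at [0.158, 0.579, 0.23] pointing down, gripper open.
Joint ranges: [-2.96, 2.96], [-0.89, 2.26], [0.02, 2.5], [-1.34, 4.48], [0, 2.73], [-2.66, 2.66]. Speed limits (rad/s): [2.39, 2.39, 2.79, 3.14, 3.14, 3.14].

### API

Orientations are given as a rotation vector (axis times angle).
In Python, from plant import read_state, read_camera, close_job, tips_ahead gives the robot as it stands. The module is installed in compiled form; this text tells all that it offers.
- The arm moves only by the tool move_arm, never from a script. Its argument "plan" is a list of rows, each a list of 7 numbers: the turn, a rotation vector about the tool's x, y, z in units of 6 degrees (1.0 is 6 degrees), then the shift along the tool's x, y, z in units of 25 mm (1.0 is 25 mm), then the finger opening in mm, from 0 to 93. A call has exactly 10 rows; each row shifts and turns the commanded pose from where the row before left it, along the tool's axes as they then stand; what a row does not reach is not made up. A row lasts 1/10 s, in which the tool goes at most 50 mm and 8.59 degrees, less where a joint would pass 70% of its speed; a pose out of reach is approached as far as the arm can. A call is refused whole if a number of a shift passes 1 or a number of a turn 1, either way. A call with a gripper value outside its range is refused whole. The fingers move at their own pace and stop on an object; "force" is the grip in N (left out, the last holds). Time passes only in rows, so rows that do not move let the fingers close, or fill a call up. It gives the time, the measured TCP pose, the force, the opening and the grip force at its end, in the units of the state.
- read_state(): the state, without advancing time (a new reading comes with each control period).
- read_camera(name): name is "scene" or "top" or "wrist"; returns a dict with "frame" (480x640x3 uint8, red, green, blue), "z_map" (480x640 float32, m along the optical axis (not along the pixel's ray), 0 where there is no reading), "fx", "fy", "cx", "cy" (pixels), "rvec" (rotation vector, rad) and "tvec" (3), from world to camera coordinates, as OpenCV has them. Camera axes: x right, y down, z forward; pixel columns grow to the right and rows downward; lengths in m; the calibration is good to about 2 mm. A picture is of the moment at which its call begins.
- close_job(): hands the job in; it is judged then, once.
The state is a dict: "t": time; "q": joint angles; "dq": joint speeds; "joint_torque": joint torques, N m; "tool_pos": TCP position; "orientation": TCP orientation; "force": force on the tool from outside, world axes, zero at the start; "wrist_torque": the same for the moment, N m; "opening": finger opening in m; "gripper_force": force on a finger pad.
Only numpy, scipy, OpenCV 4.12 (cv2) and the standard library are available. Lean on these libraries where they do the work, as an engineer would, in place of code of your own. Each camera call takes 0.05 s, during which the arm holds its last target. There are 200 camera calls.

### The job

The thin blue lid of the grey hardware case lies flat on the bench, too thin to get a safe hold of there. Slide it along the bench towards you until its ribbed end sticks well out over the front edge of the bench, then take it by that end, run its other end into the grooves of the open case and push it fully home, flush with the case's front. Do not knock the glue bottle, the battery pack or the tape measure, do not shove the case about, and do not let the lid drop off the bench.

Things in the scene. Friction and masses are not known exactly. Their poses are not given: they have to be found in the camera images.
- lid_center (a point): Centre of the lid, half-way up: a blue plastic plate 150 mm long (x), 60 wide (y), 3 thick (z, up), corners rounded 6 mm, about 70 g, smooth. Flat white ribs mark its -x end, which faces the robot at the start. It will not tip while less than half of it overhangs. Pressed from above with 5 to 10 N kept up by closed fingertips it follows them over the bench (friction 0.33, half of theirs on it), but may lag or turn.
- lid_ribbed_end (a point): Middle of the lid's ribbed (-x) end edge, half-way up its thickness, 75 mm from lid_center; axes as the lid's.
- bench_edge (a point): A point on the front edge of the wooden bench top, on its top surface (z = 0). The edge is straight along world y from y = -0.15 to y = 0.7; on the robot's side of it is open air down to the floor. The top is 38 mm thick.
- case_mouth (a point): Middle of the case's open front (-x) face at the height of the ledges the lid slides on, 36 mm above the bench; axes as the case's. The lid goes in along +x, ribbed end last. The groove is 64 mm wide and 6.5 mm high, under lips that start 21 mm behind the front with a lead-in sloping up about 4 mm; its sides flare about 2 mm each over the first 20 mm. The front wall ends 1 mm below the ledges.
- case_stop (a point): Middle of the groove's closed end at ledge height, on the back wall: 150.5 mm behind the front face. With the lid's leading end against it the ribbed end is flush with the front face.
- case: Grey plastic case 160 mm long (x, from open front to closed back), 78 wide (y), 47 high, 2.6 kg, two bolts and a hinge lying low inside; stands loose on the bench, front towards the robot. Pushed with more than about 12 N it slides. Origin at the middle of its underside, 80 mm behind its front face.
- glue: White glue bottle with a red cap standing near the back of the bench, 47 x 64 x 179 mm, origin at the middle of its underside; leave it alone.
- pack: Black battery pack lying to the left of the lid, 69 x 107 x 53 mm, origin at the middle of its underside; leave it alone.
- tape: Yellow tape measure standing to the right of the case, 34 x 78 x 66 mm, origin at the middle of its underside; leave it alone.

How it is judged:
On the way, in this order (a step that is already met when the one before it is completed fails the run):
1. the lid lies flat on the bench with the middle of its ribbed end at least 35 mm out past the front edge (x of lid_ribbed_end in the frame of bench_edge below -0.035 m and height (world z) of lid_center between -0.002 and 0.006 m and angle between lid_center's own z axis and vertical below 0.04 rad), for 0.2 s.
2. the fingers carry the lid, clear of the bench by at least 25 mm (height (world z) of lid_center above 0.027 m and contact force between the fingers and lid above 1 N), for 0.2 s.
At the end, for the whole second after the job is handed in: The lid lies in the case's grooves, under both lips, pushed home so that its ribbed end stands out no more than 4 mm from the case's front face; the case stands upright on the bench and both are at rest (x of lid_ribbed_end in the frame of case above -0.084 m and x of lid_center in the frame of case below 0.003 m and y of lid_center in the frame of case between -0.006 and 0.006 m and z of lid_center in the frame of case between 0.034 and 0.044 m and angle between the x axis of lid_center and the x axis of case, either way round below 0.06 rad and angle between the z axis of lid_center and the z axis of case, either way round below 0.06 rad and angle between case's own z axis and vertical below 0.05 rad and linear speed of each of lid, case below 0.02 m/s); the robot touches nothing.
It fails at once if the lid drops off the bench (height (world z) of lid_center below -0.05 m).
It fails at once if the case is shoved more than 30 mm from where it stood (distance of case from where it was at the start of the episode above 0.03 m).
It fails at once if the glue bottle is pushed more than 20 mm or knocked over (distance of glue from where it was at the start of the episode above 0.02 m or angle between glue's own z axis and vertical above 0.3 rad).
It fails at once if the black battery pack is pushed more than 20 mm or knocked over (distance of pack from where it was at the start of the episode above 0.02 m or angle between pack's own z axis and vertical above 0.3 rad).
It fails at once if the yellow tape measure is pushed more than 20 mm or knocked over (distance of tape from where it was at the start of the episode above 0.02 m or angle between tape's own z axis and vertical above 0.3 rad).
It also fails if it takes over 69 s, if anything falls off the work surface, if the arm or the gripper's body presses on something with over 40 N, if the wrist force passes 120 N, or if a joint passes its speed limit or range.

## Working session

There is one attempt and no reset: what is moved stays moved. The work goes in short steps, Python scripts to look and compute and a tool call to move; the robot and the scene stay as the last step left them, time stands still between calls to the robot, and variables do not carry over. Pictures are saved under pics/ and viewed, at most 10 in all, crops included, and the job is handed in when it is done.

Besides the shell and the picture viewer there is one more tool, called as name(argument=value, ...) on one line, values as JSON. move_arm: Moves the arm, as the interface text tells. Its arguments: {"type":"object","properties":{"plan":{"type":"array","items":{"type":"array","items":{"type":"number"}}},"force":{"type":"number"}},"required":["plan"]}

```bash
mkdir -p pics; cat > h.py <<'E'
import numpy as np, cv2
from plant import read_state, read_camera, close_job, tips_ahead
def cam(n):
    c=read_camera(n); c['R']=cv2.Rodrigues(np.array(c['rvec'],float))[0]; c['t']=np.array(c['tvec'],float).ravel(); return c
def plane(c,u,v,z):
    d=c['R'].T@np.array([(u-c['cx'])/c['fx'],(v-c['cy'])/c['fy'],1.]); o=-c['R'].T@c['t']
    return o+d*(z-o[2])/d[2]
def cloud(c):
    z=c['z_map']; v,u=np.mgrid[:480,:640]
    p=np.stack([(u-c['cx'])/c['fx']*z,(v-c['cy'])/c['fy']*z,z],-1)
    return (p-c['t'])@c['R']
def save(c,n): cv2.imwrite('pics/'+n,c['frame'][:,:,::-1])
E
python3 - <<'E'
from h import *
s=read_state(); print(s, tips_ahead)
a=cam('top');b=cam('scene')
im=np.vstack([a['frame'],b['frame']]);im=cv2.resize(im,(400,600),interpolation=cv2.INTER_AREA)
save(a,'top0.png');save(b,'scene0.png')
for c in(a,b): print(c['fx'],c['R'].round(3).tolist(),(-c['R'].T@c['t']).round(3))
E
```

```text
{'t': 0.0, 'q': array([ 1.21957307e+00,  1.31118775e-01,  1.48927203e+00, -1.76058522e-05,
        1.52299353e+00, -8.54093055e-02]), 'dq': array([-0.00087943,  0.00056372,  0.00046611, -0.00014863,  0.00067009,
       -0.00079658]), 'joint_torque': array([ 3.19805906e-03, -5.59861171e+01, -4.91757166e+01,  7.68721453e-02,
        3.62019183e-02, -1.84240221e-04]), 'tool_pos': array([0.15741925, 0.57841799, 0.22861673]), 'orientation': array([-4.16260759e-01, -3.11351788e+00,  2.75320942e-03]), 'force': array([-0.88206577, -0.1095409 , -0.40908226]), 'wrist_torque': array([ 0.03283605, -0.02494182,  0.05058392]), 'gripper_force': 0.0, 'opening': 0.09304243224121961} 0.011
555.6114936788919 [[0.01, -1.0, -0.01], [-0.986, -0.008, -0.167], [0.167, 0.012, -0.986]] [0.35  0.041 1.391]
467.96696485948354 [[0.771, -0.636, 0.016], [-0.289, -0.372, -0.882], [0.567, 0.676, -0.471]] [-0.101 -0.763  0.605]
```

View pics/top0.png

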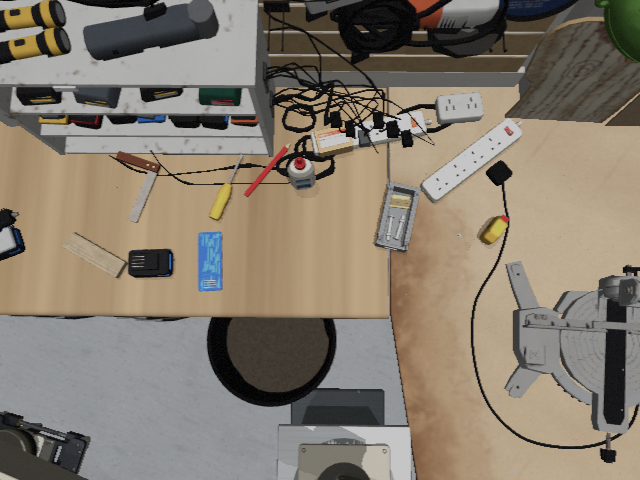

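View pics/scene0.png

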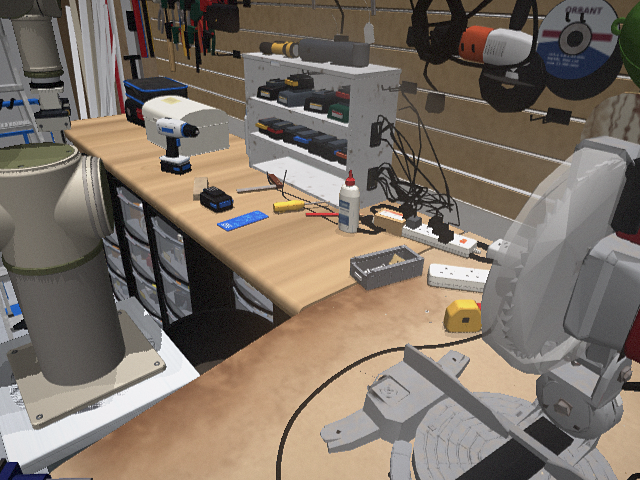

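The top view shows the lid at about (210,262) with ribs presumably at its lower end. The bench front edge is near row 317, the case at (398,217), the pack at (150,263), the glue at (301,172) and the tape at (495,229). The scene view agrees. Next I measure them.

```bash
cat >> h.py <<'E'
def lid(c,z=0.003,lo=(95,110,90),hi=(120,255,255),roi=None):
    hsv=cv2.cvtColor(c['frame'],cv2.COLOR_RGB2HSV); m=cv2.inRange(hsv,lo,hi)
    if roi: k=np.zeros_like(m); k[roi[1]:roi[3],roi[0]:roi[2]]=255; m&=k
    m=cv2.morphologyEx(m,cv2.MORPH_CLOSE,np.ones((7,7),np.uint8))
    ct=max(cv2.findContours(m,0,cv2.CHAIN_APPROX_NONE)[0],key=cv2.contourArea)
    P=np.array([plane(c,u,v,z)[:2] for u,v in ct[:,0]+0.0],np.float32)
    r=cv2.minAreaRect(P); return r,cv2.boxPoints(r),cv2.boundingRect(ct)
E
python3 - <<'E'
from h import *
c=cam('top')
r,b,bb=lid(c,roi=(180,200,260,330)); print('lid',r,b.round(4).tolist(),bb)
P=cloud(c)
print('edge', [[plane(c,u,317,0)[:2].round(3).tolist()] for u in(220,280,380)])
for u in (180,230,260,300,340): 
    z=P[300:330,u,2]; i=np.where(z<-0.01)[0]; print(u, P[300+i[0]-1,u].round(4), P[300+i[0],u].round(3))
# case: points at rim height
def box(u0,v0,u1,v1,lo,hi):
    q=P[v0:v1,u0:u1].reshape(-1,3); q=q[(q[:,2]>lo)&(q[:,2]<hi)]
    r=cv2.minAreaRect(q[:,:2].astype(np.float32)); print(r,cv2.boxPoints(r).round(4).tolist(),q[:,2].max(),len(q))
print('case');box(365,170,430,265,0.040,0.06)
print('lidz',np.median(P[240:285,203:217,2]))
print('pack');box(120,240,185,285,0.03,0.07)
print('glue');box(275,145,325,200,0.05,0.25)
print('tape');box(470,205,520,255,0.04,0.08)
f=c['frame'][150:330,110:440]; cv2.imwrite('pics/crop.png',cv2.resize(f,None,fx=2.4,fy=2.4,interpolation=2)[:,:,::-1])
E
```

```text
lid ((0.5486621260643005, 0.3391418159008026), (0.14907588064670563, 0.05853821337223053), 2.2779693603515625) [[0.4729999899864197, 0.3653999865055084], [0.47530001401901245, 0.3068999946117401], [0.6243000030517578, 0.31290000677108765], [0.621999979019165, 0.37139999866485596]] (198, 232, 24, 59)
edge [[[0.408, 0.307]], [[0.409, 0.158]], [[0.411, -0.091]]]
180 [ 0.4118  0.4079 -0.0017] [ 0.41   0.41  -0.012]
230 [ 0.4108  0.2839 -0.0085] [ 0.409  0.286 -0.02 ]
260 [ 0.4139  0.2086 -0.0074] [ 0.412  0.209 -0.011]
300 [ 0.4123  0.1083 -0.0063] [ 0.41   0.109 -0.013]
340 [ 4.155e-01  8.500e-03 -4.000e-04] [ 0.414  0.008 -0.012]
case
((0.6611607670783997, -0.1343771368265152), (0.0783044621348381, 0.1619766503572464), 77.08854675292969) [[0.5734999775886536, -0.15440000593662262], [0.7314000129699707, -0.19059999287128448], [0.7487999796867371, -0.11429999768733978], [0.5910000205039978, -0.07810000330209732]] 0.05592991149104831 658
lidz 0.0020609145926679647
pack
((0.5396289825439453, 0.48141202330589294), (0.0660807341337204, 0.10758615285158157), 2.2969632148742676) [[0.5044999718666077, 0.5338000059127808], [0.5088000297546387, 0.4262999892234802], [0.5748000144958496, 0.42899999022483826], [0.5705000162124634, 0.5364999771118164]] 0.05842980137394851 1062
glue
((0.7722663879394531, 0.08434458076953888), (0.05079051852226257, 0.10985158383846283), 38.060340881347656) [[0.7184000015258789, 0.11190000176429749], [0.7860999703407288, 0.02539999969303608], [0.8260999917984009, 0.0568000003695488], [0.758400022983551, 0.14319999516010284]] 0.18091879094697103 597
tape
((0.6286255717277527, -0.3737245202064514), (0.03318433836102486, 0.07401955872774124), 50.9654655456543) [[0.5893999934196472, -0.36329999566078186], [0.6468999981880188, -0.4099000096321106], [0.6678000092506409, -0.3840999901294708], [0.6103000044822693, -0.3375000059604645]] 0.07297551288375445 398
```

View pics/crop.png

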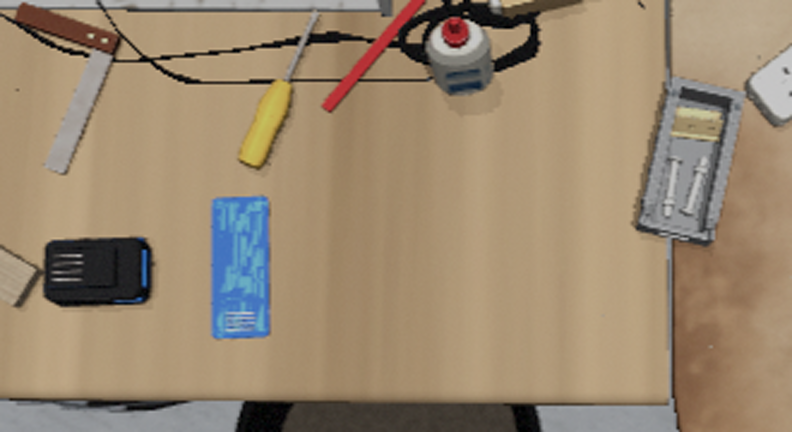

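The crop confirms the ribs at the lid's near end: the lid is at crop (240,267) with ribs at (240,320), and the case's open front faces the robot at crop (675,235). I move over the lid now with the fingers closing.

move_arm(plan=[[0, 0, -1, 0, 0, 0, 0], [0, 0, -1, 0, 0, 0, 0], [0, 0, -0.9, 0, 0, 0, 0], [0, 0, 0, -0.5, -0.3, 0, 0], [0, 0, 0, -0.9, -0.6, 0, 0], [0, 0, 0, -0.95, -0.64, 0, 0], [0, 0, 0, -0.95, -0.64, 0, 0], [0, 0, 0, -0.95, -0.64, 0, 0], [0, 0, 0, -0.95, -0.64, 0, 0], [0, 0, 0, -0.95, -0.64, 0, 0]], force=30)

```text
t: 1.15
tool_pos: [0.3167, 0.4808, 0.2295]
orientation: [-0.054, 3.141, -0.001]
force: [0.2, 0.2, -0.9]
opening: 0.0179
gripper_force: 0.0
```

move_arm(plan=[[0, 0, 0, -0.95, -0.64, 0, 0], [0, 0, 0, -0.95, -0.64, 0, 0], [0, 0, 0, -0.95, -0.64, 0, 0], [0, 0, 0, -0.95, -0.64, 0, 0], [0, 0, 0, -0.95, -0.64, 0, 0], [0, 0, 0, -0.95, -0.64, 0, 0], [0, 0, 0, -0.95, -0.64, 0.5, 0], [0, 0, 0, -0.95, -0.64, 1, 0], [0, 0, 0, -0.95, -0.64, 1, 0], [0, 0, 0, -0.6, -0.4, 1, 0]])

```text
t: 2.15
tool_pos: [0.5515, 0.3346, 0.1411]
orientation: [-0.052, 3.141, -0.001]
force: [0.3, 0.6, -0.1]
opening: -0.0002
gripper_force: 0.0
```

```bash
python3 - <<'E'
from h import *
s=read_state(); print(s['t'],s['q'].round(4).tolist(),s['tool_pos'].round(4),s['orientation'].round(4),s['force'].round(2),s['opening'])
c=cam('wrist');save(c,'w1.png');print((-c['R'].T@c['t']).round(3),c['R'].round(2).tolist())
b=cam('scene'); cv2.imwrite('pics/s1.png',cv2.resize(b['frame'][60:300,100:460],(792,528))[:,:,::-1])
a=cam('top'); P=cloud(a); print('right surface z',np.median(P[300:420,395:402,2]),np.median(P[150:250,440:460,2]), P[255:300:10,400].round(3).tolist())
E
```

```text
2.15 [0.4663, 0.3039, 1.4526, -0.0007, 1.3849, -1.1374] [0.5515 0.3346 0.1411] [-5.1900e-02  3.1406e+00 -9.0000e-04] [ 0.31  0.64 -0.12] -0.00022954404289788374
[0.475 0.33  0.295] [[-0.03, 1.0, -0.0], [0.96, 0.03, 0.28], [0.28, 0.01, -0.96]]
right surface z -0.006430041173424992 0.0007282884233758653 [[0.568, -0.143, -0.002], [0.541, -0.141, 0.007], [0.517, -0.142, 0.002], [0.491, -0.141, 0.001], [0.466, -0.141, 0.001]]
```

View pics/s1.png

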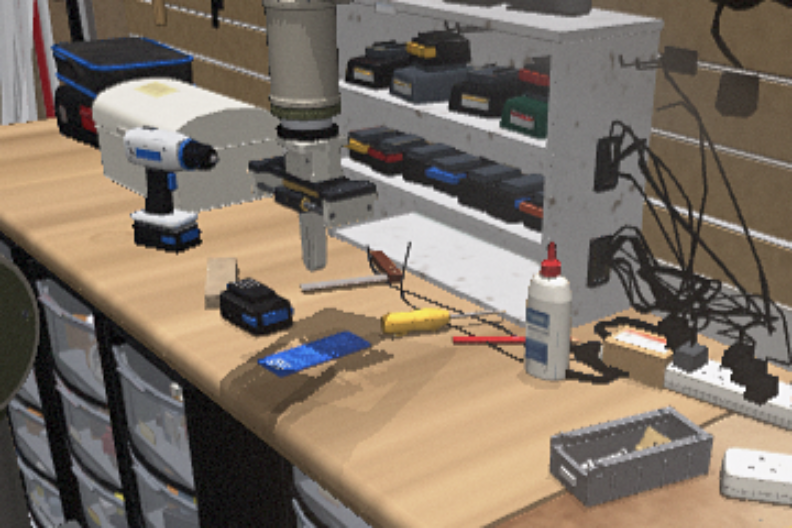

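View pics/w1.png

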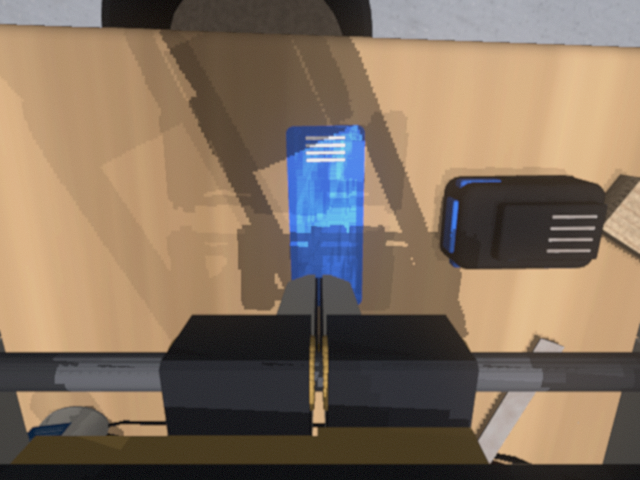

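The gripper body's wide side lies along the closing line, so gripping the lid by its side edges near the ribbed end with the tool vertical keeps the body clear of the bench. The wrist view shows the lid at (325,210) with its ribs at (325,150). Next I descend to press on it.

move_arm(plan=[[0, 0, 0, 0.11, 0.18, 0.5, 0], [0, 0, 0, 0, 0, 0.8, 0], [0, 0, 0, 0, 0, 0.8, 0], [0, 0, 0, 0, 0, 0.8, 0], [0, 0, 0, 0, 0, 0.8, 0], [0, 0, 0, 0, 0, 0.6, 0], [0, 0, 0, 0, 0, 0.4, 0], [0, 0, 0, 0, 0, 0.2, 0], [0, 0, 0, 0, 0, 0, 0], [0, 0, 0, 0, 0, 0, 0]])

```text
t: 3.3
tool_pos: [0.5472, 0.3419, 0.0206]
orientation: [-0.059, 3.14, 0.001]
force: [0.0, 1.2, 0.0]
opening: 0.0002
gripper_force: 0.0
```

move_arm(plan=[[0, 0, 0, 0, 0, 0.04, 0], [0, 0, 0, 0, 0, 0.04, 0], [0, 0, 0, 0, 0, 0.04, 0], [0, 0, 0, 0, 0, 0, 0], [0, 0, 0, 0, 0, 0, 0], [0, 0, 0, 0, 0, 0, 0], [0, 0, 0, 0, 0, 0, 0], [0, 0, 0, 0, 0, 0, 0], [0, 0, 0, 0, 0, 0, 0], [0, 0, 0, 0, 0, 0, 0]])

```text
t: 4.3
tool_pos: [0.5466, 0.3415, 0.0166]
orientation: [-0.06, 3.141, -0.0]
force: [0.3, 0.4, 0.0]
opening: 0.0007
gripper_force: 0.0
```

move_arm(plan=[[0, 0, 0, 0, 0, 0.04, 0], [0, 0, 0, 0, 0, 0.04, 0], [0, 0, 0, 0, 0, 0.04, 0], [0, 0, 0, 0, 0, 0, 0], [0, 0, 0, 0, 0, 0, 0], [0, 0, 0, 0, 0, 0, 0], [0, 0, 0, 0, 0, 0, 0], [0, 0, 0, 0, 0, 0, 0], [0, 0, 0, 0, 0, 0, 0], [0, 0, 0, 0, 0, 0, 0]])

```text
t: 5.3
tool_pos: [0.5467, 0.3415, 0.0143]
orientation: [0.06, -3.141, 0.0]
force: [-1.5, -1.5, 5.8]
opening: 0.0005
gripper_force: 3.0
```

move_arm(plan=[[0, 0, 0, 0, 0, 0.01, 0], [0, 0, 0, 0.1, 0, 0, 0], [0, 0, 0, 0.2, 0, 0, 0], [0, 0, 0, 0.25, 0, 0, 0], [0, 0, 0, 0.25, 0, 0, 0], [0, 0, 0, 0.25, 0, 0, 0], [0, 0, 0, 0.25, 0, 0, 0], [0, 0, 0, 0.2, 0, 0, 0], [0, 0, 0, 0.1, 0, 0, 0], [0, 0, 0, 0, 0, 0, 0]])

```text
t: 6.3
tool_pos: [0.5067, 0.3404, 0.0143]
orientation: [-0.06, 3.14, 0.001]
force: [0.2, 0.2, 7.1]
opening: 0.0006
gripper_force: 3.4
```

```bash
python3 - <<'E'
from h import *
c=cam('wrist'); r,b,bb=lid(c,lo=(100,120,60),hi=(125,255,255)); print(b.round(4).tolist(),bb)
s=read_state();print(s['tool_pos'],s['force'])
E
```

```text
[[0.43309998512268066, 0.36329999566078186], [0.4359999895095825, 0.30399999022483826], [0.5410000085830688, 0.3091000020503998], [0.5382000207901001, 0.3684000074863434]] (246, 137, 136, 215)
[0.50672529 0.34045156 0.01429603] [-0.10332138  0.52384105  7.58102001]
```

move_arm(plan=[[0, 0, 0, 0.1, 0, 0, 0], [0, 0, 0, 0.2, 0, 0, 0], [0, 0, 0, 0.3, 0, 0, 0], [0, 0, 0, 0.3, 0, 0, 0], [0, 0, 0, 0.3, 0, 0, 0], [0, 0, 0, 0.3, 0, 0, 0], [0, 0, 0, 0.3, 0, 0, 0], [0, 0, 0, 0.3, 0, 0, 0], [0, 0, 0, 0.2, 0, 0, 0], [0, 0, 0, 0.1, 0, 0, 0]])

```text
t: 7.35
tool_pos: [0.4469, 0.3382, 0.0143]
orientation: [-0.06, 3.139, 0.002]
force: [2.9, -0.5, 6.0]
opening: 0.0007
gripper_force: 2.9
```

move_arm(plan=[[0, 0, 0, 0.2, 0, 0, 0], [0, 0, 0, 0.2, 0, 0, 0], [0, 0, 0, 0.1, 0, 0, 0], [0, 0, 0, 0.05, 0, 0, 0], [0, 0, 0, 0, 0, 0, 0], [0, 0, 0, 0, 0, 0, 0], [0, 0, 0, 0, 0, 0, 0], [0, 0, 0, 0, 0, 0, 0], [0, 0, 0, 0, 0, 0, 0], [0, 0, 0, 0, 0, 0, 0]])

```text
t: 8.35
tool_pos: [0.4333, 0.3377, 0.0143]
orientation: [-0.06, 3.139, 0.002]
force: [1.4, -0.9, 7.8]
opening: 0.0008
gripper_force: 3.9
```

```bash
python3 - <<'E'
from h import *
c=cam('wrist'); r,b,bb=lid(c,lo=(100,120,60),hi=(125,255,255)); print(b.round(4).tolist(),bb);save(c,'w2.png')
c=cam('top'); r,b,bb=lid(c,lo=(100,120,60),hi=(125,255,255),roi=(180,200,260,350)); print(b.round(4).tolist(),bb)
s=read_state();print(s['tool_pos'],s['force'])
E
```

```text
[[0.35839998722076416, 0.36890000104904175], [0.3625999987125397, 0.3003000020980835], [0.46790000796318054, 0.3066999912261963], [0.46380001306533813, 0.37529999017715454]] (246, 136, 154, 216)
[[0.4138999879360199, 0.34860000014305115], [0.41760000586509705, 0.30329999327659607], [0.5133000016212463, 0.3111000061035156], [0.5095999836921692, 0.3564000129699707]] (202, 276, 20, 38)
[0.43329924 0.33768959 0.01429968] [ 2.06452034 -0.06663188  8.00341074]
```

move_arm(plan=[[0, 0, 0, 0, 0, -0.5, 0], [0, 0, 0, 0, 0, -0.8, 0], [0, 0, 0, 0.25, 0, -0.7, 93], [0, 0, 0, 0.6, -0.15, 0, 93], [0, 0, 0, 0.6, 0, 0, 93], [0, 0, 0, 0.6, 0, 0, 93], [0, 0, 0, 0.4, 0, 0, 93], [0, 0, 0, 0, 0, 0, 93], [0, 0, 0, 0, 0, 0, 93], [0, 0, 0, 0, 0, 0, 93]])

```text
t: 9.45
tool_pos: [0.3724, 0.3312, 0.0636]
orientation: [-0.059, 3.141, 0.0]
force: [-0.4, 0.2, -0.5]
opening: 0.06
gripper_force: 0.0
```

```bash
python3 - <<'E'
from h import *
c=cam('wrist');save(c,'w3.png')
s=read_state();print(s['tool_pos'],s['orientation'],s['opening'])
c=cam('top'); r,b,bb=lid(c,lo=(100,120,60),hi=(125,255,255),roi=(180,200,260,350)); print(b.round(4).tolist(),bb)
E
```

```text
[0.37242002 0.33116821 0.06351692] [-5.90289097e-02  3.14076519e+00  1.42242519e-04] 0.0639352076514352
[[0.41190001368522644, 0.36489999294281006], [0.41269999742507935, 0.3046000003814697], [0.5103999972343445, 0.3059000074863434], [0.5095000267028809, 0.3662000000476837]] (197, 276, 25, 40)
```

View pics/w3.png

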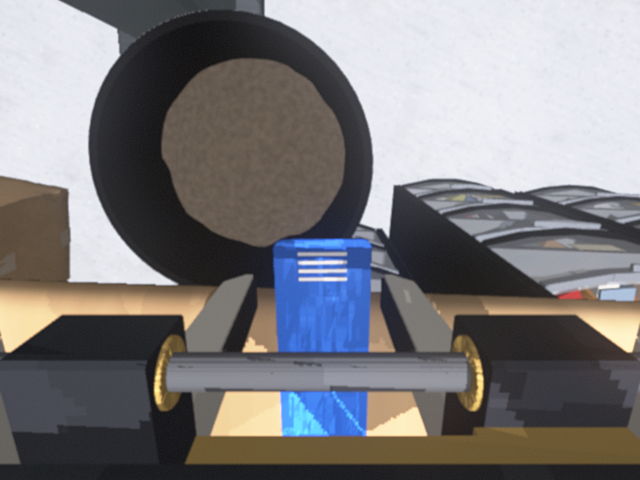

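The lid (columns 275–370) sits centred between the open fingers, and its ribbed end at row 240 is clear of the bench edge.

```bash
python3 - <<'E'
from h import *
c=cam('wrist')
for u,v in((275,243),(370,243),(322,240),(276,330),(370,330)): print(plane(c,u,v,0.003).round(4))
E
```

```text
[0.3641 0.3025 0.003 ]
[0.3619 0.3598 0.003 ]
[0.3611 0.3308 0.003 ]
[0.4231 0.3035 0.003 ]
[0.4208 0.3643 0.003 ]
```

move_arm(plan=[[0, 0, 0, 0, 0, 0, 93], [0, 0, 0, 0, 0, 0, 93], [0, 0, 0, 0, 0, 0, 93], [0, 0, 0, 0, 0, 0, 93], [0, 0, 0, 0, 0, 0.4, 93], [0, 0, 0, 0, 0, 0.4, 93], [0, 0, 0, 0, 0, 0.2, 93], [0, 0, 0, 0, 0, 0.1, 93], [0, 0, 0, 0, 0, 0, 93], [0, 0, 0, 0, 0, 0, 93]])

```text
t: 10.6
tool_pos: [0.372, 0.3312, 0.036]
orientation: [-0.06, 3.141, 0.0]
force: [0.3, 0.9, -0.4]
opening: 0.0927
gripper_force: 0.0
```

move_arm(plan=[[0, 0, 0, -0.04, 0, 0.4, 93], [0, 0, 0, 0, 0, 0.5, 93], [0, 0, 0, 0, 0, 0.5, 93], [0, 0, 0, 0, 0, 0.3, 93], [0, 0, 0, 0, 0, 0, 93], [0, 0, 0, 0, 0, 0, 75], [0, 0, 0, 0, 0, 0, 68], [0, 0, 0, 0, 0, 0, 55], [0, 0, 0, 0, 0, 0, 50], [0, 0, 0, 0, 0, 0, 50]], force=45)

```text
t: 11.6
tool_pos: [0.3731, 0.3314, -0.0063]
orientation: [-0.059, 3.14, 0.001]
force: [0.6, -1.1, -0.3]
opening: 0.0586
gripper_force: 45.0
```

move_arm(plan=[[0, 0, 0, 0, 0, 0, 40], [0, 0, 0, 0, 0, 0, 40], [0, 0, 0, 0, 0, 0, 40], [0, 0, 0, 0, 0, 0, 40], [0, 0, 0, 0, 0, 0, 40], [0, 0, 0, 0, 0, -0.1, 40], [0, 0, 0, 0, 0, -0.1, 40], [0, 0, 0, 0, 0, -0.2, 40], [0, 0, 0, 0, 0, 0, 40], [0, 0, 0, 0, 0, 0, 40]])

```text
t: 12.6
tool_pos: [0.373, 0.3312, 0.0036]
orientation: [-0.059, 3.141, 0.0]
force: [0.6, 0.2, -0.3]
opening: 0.0582
gripper_force: 45.0
```

```bash
python3 - <<'E'
from h import *
c=cam('wrist');save(c,'w4.png')
s=read_state();print(s['tool_pos'],s['orientation'],s['opening'],s['gripper_force'],s['force'])
a=cam('top');P=cloud(a); hsv=cv2.cvtColor(a['frame'],cv2.COLOR_RGB2HSV); m=cv2.inRange(hsv,(100,120,60),(125,255,255))[200:350,180:240]>0
q=P[200:350,180:240][m]; print(len(q)); k=np.polyfit(q[:,0],q[:,2],1);print(k,q.min(0),q.max(0))
E
```

```text
[0.37288024 0.3311638  0.00343553] [-5.93817078e-02  3.14097887e+00  1.04776245e-04] 0.058418535752659366 44.97317411005497 [-0.5487348   0.34457876 -2.35048036]
828
[-1.50247211  0.72198674] [0.35034365 0.04068729 0.00151223] [0.51221814 0.36779096 1.39064507]
```

```bash
cat >> h.py <<'E'
def tilt(n='top',roi=(0,0,640,480),zr=(-.03,.3)):
    a=cam(n);P=cloud(a); hsv=cv2.cvtColor(a['frame'],cv2.COLOR_RGB2HSV); m=cv2.inRange(hsv,(100,120,60),(125,255,255))>0
    k=np.zeros_like(m);k[roi[1]:roi[3],roi[0]:roi[2]]=1; m&=k&(P[...,2]>zr[0])&(P[...,2]<zr[1])&(a['z_map']>0)
    q=P[m]; A=np.c_[q[:,:2],np.ones(len(q))]
    for _ in range(3):
        k=np.linalg.lstsq(A,q[:,2],rcond=None)[0]; g=abs(A@k-q[:,2])<.004; A,q=A[g],q[g]
    return k.round(4),q.min(0).round(4),q.max(0).round(4),len(q)
E
python3 - <<'E'
from h import *
print(tilt('top',(180,200,240,350))); print(tilt('wrist',(240,200,400,480))); print(tilt('scene',(200,190,300,260)))
E
```

```text
(array([-0.0392, -0.0416,  0.0423]), array([0.412 , 0.3025, 0.0037]), array([0.5121, 0.368 , 0.0161]), 577)
(array([-0.0215, -0.003 ,  0.021 ]), array([0.359 , 0.2991, 0.0087]), array([0.4418, 0.3631, 0.0149]), 11662)
(array([-0.0039,  0.0982, -0.0223]), array([0.3911, 0.3004, 0.0042]), array([0.5748, 0.4636, 0.0243]), 317)
```

View pics/w4.png

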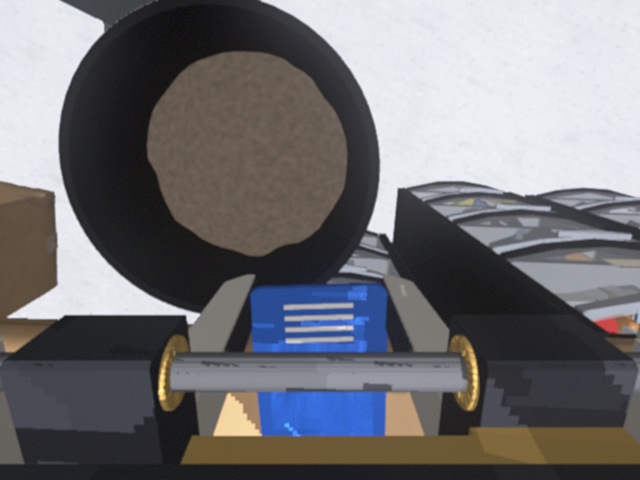

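The lid is held level by its sides: the ribs are at (320,320) and the pads touch at columns 252 and 385. Now I carry it towards the case.

move_arm(plan=[[0, 0, 0, 0, 0, -0.5, 40], [0, 0, 0, 0, 0, -0.9, 40], [0, 0, 0, 0, 0, -1, 40], [0, 0, 0, 0, 0, -1, 40], [0, 0, 0, 0, 0, -0.9, 40], [0, 0, 0, 0, -0.3, 0, 40], [0, 0, 0, -0.1, -0.6, 0, 40], [0, 0, 0, -0.1, -0.9, 0, 40], [0, 0, 0, -0.1, -0.9, 0, 40], [0, 0, 0, -0.1, -0.9, 0, 40]])

```text
t: 13.85
tool_pos: [0.3852, 0.2393, 0.1091]
orientation: [0.06, -3.138, 0.003]
force: [0.2, -0.0, -1.7]
opening: 0.0581
gripper_force: 45.0
```

move_arm(plan=[[0, 0, 0, -0.1, -0.9, 0, 40], [0, 0, 0, -0.1, -0.9, 0, 40], [0, 0, 0, -0.1, -0.9, 0, 40], [0, 0, 0, -0.1, -0.9, 0, 40], [0, 0, 0, -0.1, -0.9, 0, 40], [0, 0, 0, -0.1, -0.9, 0, 40], [0, 0, 0, -0.1, -0.9, 0, 40], [0, 0, 0, -0.1, -0.9, 0, 40], [0, 0, 0, -0.1, -0.9, 0, 40], [0, 0, 0, -0.1, -0.9, 0, 40]])

```text
t: 14.85
tool_pos: [0.4181, 0.016, 0.1091]
orientation: [0.059, -3.138, -0.0]
force: [-0.1, 0.4, -0.9]
opening: 0.0585
gripper_force: 45.0
```

move_arm(plan=[[0, 0, 0, -0.13, -0.9, 0, 40], [0, 0, 0, 0, -0.9, 0, 40], [0, 0, 0, 0, -0.9, 0, 40], [0, 0, 0, 0, -0.7, 0, 40], [0, 0, 0, 0, -0.4, 0, 40], [0, 0, 0.4, 0, -0.15, 0, 40], [0, 0, 0.8, 0, 0, 0, 40], [0, 0, 0.8, 0, 0, 0, 40], [0, 0, 0.5, 0, 0, 0, 40], [0, 0, 0, 0, 0, 0, 40]])

```text
t: 15.85
tool_pos: [0.4257, -0.0808, 0.1098]
orientation: [-0.352, -3.12, -0.001]
force: [0.2, -0.1, -1.2]
opening: 0.0583
gripper_force: 45.0
```

```bash
python3 - <<'E'
from h import *
s=read_state();print(s['t'],s['tool_pos'],s['orientation'],s['opening'],s['gripper_force'],s['force'])
a=cam('top');save(a,'t5.png');cv2.imwrite('pics/t5c.png',cv2.resize(a['frame'][160:340,280:480],(800,720)[:1]+(600,))[:,:,::-1])
print(tilt('top',(330,180,430,330),(.02,.2)))
b=cam('scene');print(tilt('scene',(250,180,450,330),(.02,.2)))
cv2.imwrite('pics/s5.png',cv2.resize(b['frame'][150:330,240:480],(800,600))[:,:,::-1])
E
```

```text
15.85 [ 0.42571165 -0.0807796   0.10981453] [-3.52142069e-01 -3.11986475e+00 -5.45811903e-04] 0.05827279697337351 44.97260123491287 [ 0.22952662 -0.05127188 -1.16515155]
(array([-0.0643,  0.0235,  0.1534]), array([ 0.5262, -0.1346,  0.1113]), array([ 0.5656, -0.0762,  0.1204]), 243)
(array([-0.0284, -0.0204,  0.1279]), array([ 0.4116, -0.1355,  0.1118]), array([ 0.5657, -0.0497,  0.1189]), 467)
```

View pics/t5c.png

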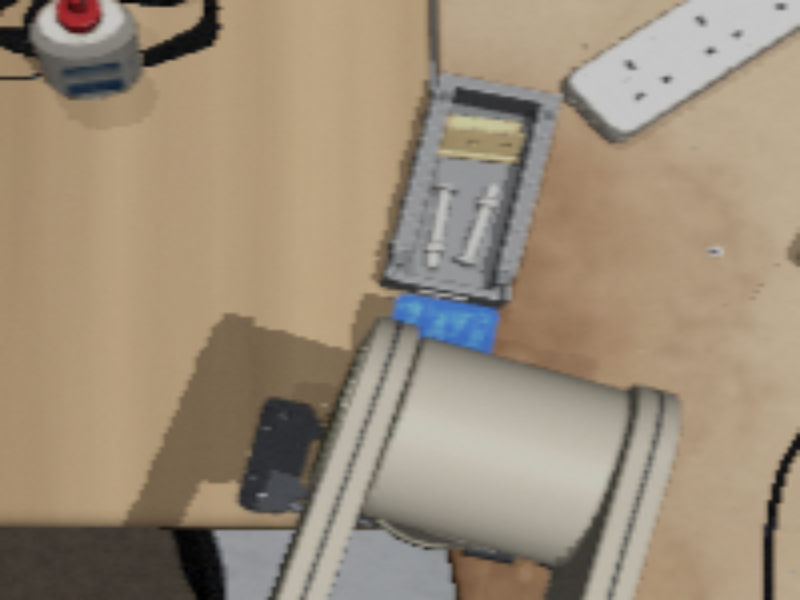

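The top crop shows the lid's leading end at (450,300), just in front of the case front and aligned with it. The case rim corners are at about (383,285) and (508,302). I refine the offset between the two.

```bash
cat >> h.py <<'E'
def sides(q,d,lo,hi,o,w,st=.004):
    # q points; axis d; slices along axis from o; outer edges by percentile; returns mid lateral line
    n=np.array([-d[1],d[0]]); s=(q[:,:2]-o)@d; t=(q[:,:2]-o)@n; M=[]
    for a in np.arange(lo,hi,st):
        k=(s>=a)&(s<a+st)&(abs(t)<w)
        if k.sum()>3: M.append((a+st/2,t[k].min(),t[k].max()))
    return np.array(M),s,t
E
python3 - <<'E'
from h import *
d=np.array([.975,-.223]);d/=np.linalg.norm(d);o=np.array([.582,-.116])
s_=read_state();tp=s_['tool_pos'];n=np.array([-d[1],d[0]])
print('tcp rel: along,lat',(tp[:2]-o)@d,(tp[:2]-o)@n)
R=cv2.Rodrigues(s_['orientation'])[0];print('lid dir',-R[:2,0],'yaw',np.degrees(np.arctan2(-R[1,0],-R[0,0])),'pitch',R[2,0])
for nm in('top','scene'):
    c=cam(nm);P=cloud(c);q=P.reshape(-1,3)
    g=q[(q[:,2]>.042)&(q[:,2]<.052)]
    M,s,t=sides(g,d,.02,.155,o,.055)
    print(nm,'case',np.median(M[:,2]-M[:,1]),[np.polyfit(M[:,0],M[:,i],1).round(4).tolist() for i in(1,2)])
    k=abs(t)<.03; print(' front rim s', np.percentile(s[k&(s>-.03)&(s<.05)],[0,2,10]) if (k&(s>-.03)&(s<.05)).any() else None,'back',np.percentile(s[k&(s>.1)&(s<.18)],[50,98,100]))
    hsv=cv2.cvtColor(c['frame'],cv2.COLOR_RGB2HSV); m=(cv2.inRange(hsv,(100,120,60),(125,255,255))>0)&(P[...,2]>.1)&(P[...,2]<.13)
    l=P[m]; M,s,t=sides(l,d,-.2,0.0,o,.06); 
    M=M[-14:];print(' lid lead s',s[abs(t)<.05].max(),np.c_[M[:,0],M[:,1],M[:,2],(M[:,1]+M[:,2])/2].round(4)[-9:].tolist())
E
```

```text
tcp rel: along,lat -0.15954548984705794 -0.00037384079147863986
lid dir [ 0.97533781 -0.22071628] yaw -12.751110256723445 pitch 0.0006914052654905993
top case 0.07603578332692351 [[0.0018, -0.0382], [-0.0031, 0.0383]]
 front rim s [0.00353201 0.0079408  0.01627667] back [0.15300711 0.16000609 0.16112353]
 lid lead s -0.019190935102231063 [[-0.05, -0.0269, 0.0132, -0.0069], [-0.046, -0.0264, 0.0138, -0.0063], [-0.042, -0.0263, 0.0314, 0.0026], [-0.038, -0.0251, 0.0317, 0.0033], [-0.034, -0.0258, 0.0305, 0.0023], [-0.03, -0.0257, 0.0316, 0.003], [-0.026, -0.025, 0.0325, 0.0038], [-0.022, -0.0237, 0.0304, 0.0034]]
scene case 0.0763021046992485 [[0.0017, -0.0383], [0.0042, 0.038]]
 front rim s [0.0091264  0.00942869 0.01444994] back [0.15061718 0.15880133 0.16057048]
 lid lead s -0.021493832881061933 [[-0.054, -0.028, 0.029, 0.0005], [-0.05, -0.0255, 0.032, 0.0032], [-0.046, -0.0262, 0.0297, 0.0018], [-0.042, -0.0257, 0.0305, 0.0024], [-0.038, -0.0264, 0.0308, 0.0022], [-0.034, -0.0243, 0.0304, 0.0031], [-0.03, -0.0263, 0.0301, 0.0019], [-0.026, -0.0249, 0.0342, 0.0046], [-0.022, -0.0229, 0.0255, 0.0013]]
```

move_arm(plan=[[0, 0, 0.2, 0, 0, 0, 40], [0, -0.27, 0, 0, 0, 0, 40], [0, 0, 0, 0, 0, 0.5, 40], [0, 0, 0, 0, 0, 0.7, 40], [0, 0, 0, 0, 0, 0.7, 40], [0, 0, 0, 0, 0, 0.6, 40], [0, 0, 0, 0, 0, 0.4, 40], [0, 0, 0, 0, 0, 0.14, 40], [0, 0, 0, 0, 0, 0, 40], [0, 0, 0, 0, 0, 0, 40]])

```text
t: 17.15
tool_pos: [0.4293, -0.0815, 0.0354]
orientation: [0.38, 3.09, -0.006]
force: [0.1, -0.4, -0.4]
opening: 0.0586
gripper_force: 45.0
```

```bash
cat > chk.py <<'E'
from h import *
d=np.array([.975,-.223]);d/=np.linalg.norm(d);o=np.array([.582,-.116])
s_=read_state();tp=s_['tool_pos'];n=np.array([-d[1],d[0]])
R=cv2.Rodrigues(s_['orientation'])[0]
print('t',s_['t'],tp.round(4),'along,lat',((tp[:2]-o)@d).round(4),((tp[:2]-o)@n).round(4),'yaw',np.degrees(np.arctan2(-R[1,0],-R[0,0])).round(2),'pitch',R[2,0].round(4),'F',s_['force'].round(1),s_['opening'].round(4),s_['gripper_force'].round(1))
for nm in('top','scene'):
    c=cam(nm);P=cloud(c);q=P.reshape(-1,3)
    s=(q[:,:2]-o)@d;t=(q[:,:2]-o)@n
    k=(s>.02)&(s<.16)&(abs(t)<.037)&(q[:,2]>.041)&(q[:,2]<.053);print(nm,'rim z',np.median(q[k,2]).round(4), 'case back',np.percentile(s[k],99).round(4))
    k=(s>-.16)&(s<-.05)&(abs(t+.0)<.2)&(abs(q[:,2])<.01);print(' bench z',np.median(q[k,2]).round(4))
    hsv=cv2.cvtColor(c['frame'],cv2.COLOR_RGB2HSV); m=(cv2.inRange(hsv,(100,120,60),(125,255,255))>0)&(P[...,2]>.02)&(P[...,2]<.06)
    l=P[m]; M,s,t=sides(l,d,-.2,0.16,o,.06,.008); z=l[:,2]
    k=(abs(t)<.025); 
    for a in np.arange(-.2,.16,.02):
        g=k&(s>=a)&(s<a+.02)
        if g.sum()>5: print('  z at',round(a+.01,3),np.median(z[g]).round(4),g.sum())
    if k.any(): print(' lead',s[k].max().round(4),'tail',s[k].min().round(4),np.c_[M[:,0],M[:,2]-M[:,1],(M[:,1]+M[:,2])/2].round(4).tolist())
E
python3 chk.py
```

```text
Traceback (most recent call last):
  File "chk.py", line 5, in <module>
    print('t',s_['t'],tp.round(4),'along,lat',((tp[:2]-o)@d).round(4),((tp[:2]-o)@n).round(4),'yaw',np.degrees(np.arctan2(-R[1,0],-R[0,0])).round(2),'pitch',R[2,0].round(4),'F',s_['force'].round(1),s_['opening'].round(4),s_['gripper_force'].round(1))
                                                                                                                                                                                                      ^^^^^^^^^^^^^^^^^^^
AttributeError: 'float' object has no attribute 'round'
```

```bash
sed -i "s/s_\['opening'\].round(4),s_\['gripper_force'\].round(1)/s_['opening'],s_['gripper_force']/" chk.py; python3 chk.py
```

```text
t 17.15 [ 0.4293 -0.0815  0.0354] along,lat -0.1565 -0.0004 yaw -14.03 pitch -0.029 F [ 0.1 -0.4 -0.4] 0.05861889403306214 44.97308850288391
top rim z 0.0461 case back 0.1596
 bench z -0.0008
  z at -0.07 0.0457 41
  z at -0.05 0.0444 129
  z at -0.03 0.0456 125
  z at -0.01 0.044 16
 lead -0.018 tail -0.0669 [[-0.068, 0.0348, -0.0103], [-0.06, 0.058, -0.0003], [-0.052, 0.057, -0.0003], [-0.044, 0.0572, 0.0004], [-0.036, 0.058, -0.0002], [-0.028, 0.0562, 0.0006], [-0.02, 0.0532, 0.0]]
scene rim z 0.0443 case back 0.1585
 bench z -0.0025
  z at -0.17 0.0428 41
  z at -0.15 0.0428 10
  z at -0.13 0.043 31
  z at -0.11 0.043 63
  z at -0.09 0.0433 60
  z at -0.07 0.0434 74
  z at -0.05 0.0435 98
  z at -0.03 0.0436 97
  z at -0.01 0.0431 10
 lead 0.0004 tail -0.1697 [[-0.172, 0.0251, 0.0089], [-0.164, 0.057, -0.0011], [-0.156, 0.0309, 0.0123], [-0.14, 0.0039, -0.027], [-0.132, 0.0208, -0.0208], [-0.124, 0.0324, -0.015], [-0.116, 0.03, -0.0138], [-0.108, 0.0334, -0.0135], [-0.1, 0.0341, -0.0151], [-0.092, 0.0328, -0.0147], [-0.084, 0.032, -0.0151], [-0.076, 0.0337, -0.0138], [-0.068, 0.0451, -0.0069], [-0.06, 0.0551, 0.0002], [-0.052, 0.0619, 0.0], [-0.044, 0.0611, -0.0001], [-0.036, 0.0598, 0.0], [-0.028, 0.0577, -0.0004], [-0.02, 0.0588, 0.0]]
```

move_arm(plan=[[0, 0, 0, 0, 0, 0.1, 40], [0, 0, 0, 0, 0, 0.1, 40], [0, 0, 0, -0.15, 0.003, 0.004, 40], [0, 0, 0, -0.25, 0.005, 0.007, 40], [0, 0, 0, -0.3, 0.006, 0.009, 40], [0, 0, 0, -0.3, 0.006, 0.009, 40], [0, 0, 0, -0.3, 0.006, 0.009, 40], [0, 0, 0, -0.3, 0.006, 0.009, 40], [0, 0, 0, -0.2, 0.004, 0.006, 40], [0, 0, 0, 0, 0, 0, 40]])

```text
t: 18.25
tool_pos: [0.4736, -0.0916, 0.0299]
orientation: [0.38, 3.09, -0.005]
force: [0.4, 0.6, -0.6]
opening: 0.0587
gripper_force: 45.0
```

```bash
python3 chk.py
```

```text
t 18.25 [ 0.4736 -0.0916  0.0299] along,lat -0.1111 -0.0004 yaw -14.03 pitch -0.0285 F [ 0.4  0.6 -0.6] 0.05868045422837033 44.97316427528858
top rim z 0.0462 case back 0.1596
 bench z -0.0008
  z at -0.01 0.0398 26
  z at 0.01 0.0398 147
  z at 0.03 0.0395 57
 lead 0.0279 tail -0.0054 [[-0.004, 0.0458, -0.0078], [0.004, 0.0594, -0.0008], [0.012, 0.0595, -0.0002], [0.02, 0.0529, 0.0008], [0.028, 0.0501, 0.0008]]
scene rim z 0.0442 case back 0.1586
 bench z -0.0025
  z at -0.13 0.037 16
  z at -0.11 0.0363 25
  z at -0.09 0.0371 15
  z at -0.07 0.0371 55
  z at -0.05 0.037 53
  z at -0.03 0.0372 54
  z at -0.01 0.0373 82
  z at 0.01 0.0376 92
  z at 0.03 0.038 24
 lead 0.0283 tail -0.1238 [[-0.124, 0.0526, -0.0025], [-0.116, 0.0528, 0.0007], [-0.108, 0.0251, 0.012], [-0.1, 0.0083, 0.0228], [-0.092, 0.0634, -0.0007], [-0.084, 0.0212, -0.0208], [-0.076, 0.0296, -0.0152], [-0.068, 0.0325, -0.0153], [-0.06, 0.0341, -0.0145], [-0.052, 0.0326, -0.0143], [-0.044, 0.0323, -0.0142], [-0.036, 0.0291, -0.0153], [-0.028, 0.0314, -0.013], [-0.02, 0.0367, -0.0108], [-0.012, 0.05, -0.0037], [-0.004, 0.0614, -0.0006], [0.004, 0.0603, -0.0002], [0.012, 0.0583, 0.0047], [0.02, 0.0468, 0.0074], [0.028, 0.0448, 0.0123]]
```

move_arm(plan=[[0, 0, 0, -0.15, 0.003, 0.004, 40], [0, 0, 0, -0.25, 0.005, 0.007, 40], [0, 0, 0, -0.3, 0.006, 0.009, 40], [0, 0, 0, -0.3, 0.006, 0.009, 40], [0, 0, 0, -0.3, 0.006, 0.009, 40], [0, 0, 0, -0.3, 0.006, 0.009, 40], [0, 0, 0, -0.3, 0.006, 0.009, 40], [0, 0, 0, -0.3, 0.006, 0.009, 40], [0, 0, 0, -0.2, 0.004, 0.006, 40], [0, 0, 0, 0, 0, 0, 40]])

```text
t: 19.35
tool_pos: [0.5321, -0.105, 0.0299]
orientation: [0.38, 3.09, -0.005]
force: [-0.4, -0.3, -1.4]
opening: 0.0581
gripper_force: 45.0
```

```bash
python3 chk.py | head -8
```

```text
t 19.35 [ 0.5321 -0.105   0.0299] along,lat -0.0511 -0.0004 yaw -14.03 pitch -0.0286 F [-0.4 -0.3 -1.4] 0.058058472726416524 44.973121359944344
top rim z 0.0464 case back 0.1597
 bench z -0.0008
  z at 0.07 0.0406 16
  z at 0.09 0.0398 51
 lead 0.0878 tail 0.0763 [[0.076, 0.0404, -0.0051], [0.084, 0.0497, -0.0005]]
scene rim z 0.0444 case back 0.159
 bench z -0.0025
```

move_arm(plan=[[0, 0, 0, -0.15, 0.003, 0.004, 40], [0, 0, 0, -0.25, 0.005, 0.007, 40], [0, 0, 0, -0.3, 0.006, 0.009, 40], [0, 0, 0, -0.3, 0.006, 0.009, 40], [0, 0, 0, -0.25, 0.005, 0.007, 40], [0, 0, 0, -0.15, 0.003, 0.004, 40], [0, 0, 0, 0, 0, 0, 40], [0, 0, 0, 0, 0, 0, 40], [0, 0, 0, 0, 0, 0, 40], [0, 0, 0, 0, 0, 0, 40]])

```text
t: 20.45
tool_pos: [0.5653, -0.1126, 0.0297]
orientation: [0.38, 3.09, -0.005]
force: [0.2, -0.5, -1.2]
opening: 0.0579
gripper_force: 45.0
```

```bash
python3 chk.py | grep -v "z at"; python3 -c "
from h import *
b=cam('scene');cv2.imwrite('pics/s6.png',cv2.resize(b['frame'][200:320,300:460],(800,600))[:,:,::-1])"
```

```text
t 20.45 [ 0.5653 -0.1126  0.0297] along,lat -0.017 -0.0004 yaw -14.03 pitch -0.0281 F [ 0.2 -0.5 -1.2] 0.057920588168044324 44.97331112623215
top rim z 0.0461 case back 0.1598
 bench z -0.0008
 lead -0.025 tail -0.0267 [[-0.028, 0.0127, 0.0159]]
scene rim z 0.0443 case back 0.159
 bench z -0.0024
 lead 0.1222 tail -0.0289 [[-0.028, 0.0325, 0.0068], [-0.02, 0.0232, 0.007], [0.012, 0.0099, -0.0184], [0.02, 0.0097, -0.0089], [0.028, 0.0161, -0.0087], [0.036, 0.015, -0.0039], [0.044, 0.0149, -0.0053], [0.052, 0.0122, -0.0061], [0.06, 0.0156, -0.009], [0.068, 0.0168, -0.0082], [0.076, 0.0156, -0.0063], [0.084, 0.0208, -0.0051], [0.092, 0.0291, -0.0011], [0.1, 0.0391, 0.0037], [0.108, 0.0455, 0.0064], [0.116, 0.047, 0.0099], [0.124, 0.0459, 0.0108]]
```

View pics/s6.png

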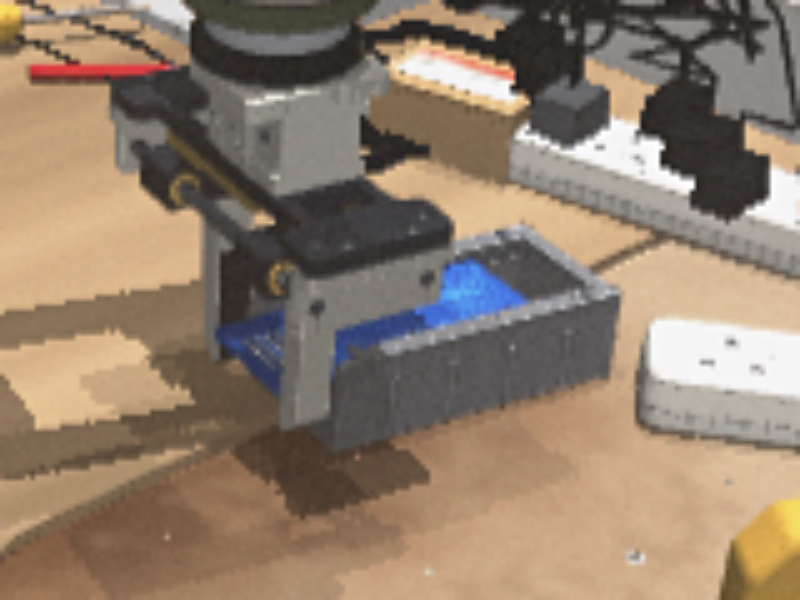

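The scene crop shows the lid in the grooves, its lead reaching (500,290) inside the case, with about 28 mm still out at the fingers (260,345). Now release, lift, back off and close the fingers.

move_arm(plan=[[0, 0, 0, 0, 0, 0.02, 66], [0, 0, 0, 0, 0, 0, 75], [0, 0, 0, 0, 0, 0, 80], [0, 0, 0, 0, 0, 0, 80], [0, 0, 0, 0, 0, 0, 80], [0, 0, 0, 0, 0, -0.3, 80], [0, 0, 0, 0, 0, -0.8, 80], [0, 0, 0, 0, 0, -1, 80], [0, 0, 0, 0, 0, -0.7, 80], [0, 0.27, -0.2, 0, 0, 0, 0]])

```text
t: 21.6
tool_pos: [0.5656, -0.1127, 0.1036]
orientation: [0.35, 3.116, -0.002]
force: [1.0, -0.5, 0.3]
opening: 0.0755
gripper_force: 0.0
```

move_arm(plan=[[0, 0, 0, 0.5, 0, 0, 0], [0, 0, 0, 0.7, 0, 0, 0], [0, 0, 0, 0.2, 0, 0, 0], [0, 0, 0, 0, 0, 0, 0], [0, 0, 0, 0, 0, 0, 0], [0, 0, 0, 0, 0, 0, 0], [0, 0, 0, 0, 0, 0, 0], [0, 0, 0, 0, 0, 0, 0], [0, 0, 0, 0, 0, 0, 0], [0, 0, 0, 0, 0, 0, 0]])

```text
t: 22.6
tool_pos: [0.5296, -0.1044, 0.0992]
orientation: [-0.351, -3.122, 0.0]
force: [1.1, 0.3, -0.2]
opening: 0.0009
gripper_force: 0.0
```

```bash
python3 chk.py
```

```text
t 22.6 [ 0.5296 -0.1044  0.0992] along,lat -0.0537 -0.0004 yaw -12.83 pitch 0.0001 F [ 1.1  0.3 -0.2] 0.0009091426721038085 0.0
top rim z 0.0462 case back 0.1599
 bench z -0.0008
  z at 0.11 0.0379 26
  z at 0.13 0.0382 6
 lead 0.1212 tail 0.1149 [[0.116, 0.0365, -0.007], [0.124, 0.0252, -0.0065]]
scene rim z 0.0444 case back 0.1589
 bench z -0.0025
  z at -0.03 0.0364 40
  z at -0.01 0.0367 38
  z at 0.01 0.0365 85
  z at 0.03 0.0367 72
  z at 0.05 0.0366 67
  z at 0.07 0.0365 72
  z at 0.09 0.0365 65
  z at 0.11 0.0368 68
 lead 0.1219 tail -0.0293 [[-0.028, 0.0544, -0.0025], [-0.02, 0.0589, -0.002], [-0.012, 0.0587, -0.0014], [-0.004, 0.0603, -0.0024], [0.004, 0.0551, -0.0003], [0.012, 0.0496, 0.0029], [0.02, 0.045, 0.0054], [0.028, 0.0402, 0.0049], [0.036, 0.0403, 0.0064], [0.044, 0.0414, 0.0066], [0.052, 0.047, 0.0061], [0.06, 0.0446, 0.0079], [0.068, 0.0451, 0.006], [0.076, 0.0493, 0.009], [0.084, 0.0463, 0.0096], [0.092, 0.0407, 0.0082], [0.1, 0.0492, 0.0111], [0.108, 0.0462, 0.0091], [0.116, 0.0432, 0.0072]]
```

move_arm(plan=[[0, 0, 0, 0, -0.06, 0.5, 0], [0, 0, 0, 0, 0, 0.8, 0], [0, 0, 0, 0, 0, 0.6, 0], [0, 0, 0, 0, 0, 0.3, 0], [0, 0, 0, 0, 0, 0, 0], [0, 0, 0, -0.2, 0, 0, 0], [0, 0, 0, -0.25, 0, 0, 0], [0, 0, 0, -0.25, 0, 0, 0], [0, 0, 0, -0.25, 0, 0, 0], [0, 0, 0, -0.2, 0, 0, 0]])

```text
t: 23.7
tool_pos: [0.5581, -0.1125, 0.0447]
orientation: [0.351, 3.121, -0.001]
force: [-1.1, -0.4, 0.6]
opening: 0.0005
gripper_force: 0.3
```

```bash
python3 chk.py | grep -v "z at"|cut -c1-230
```

```text
t 23.7 [ 0.5581 -0.1125  0.0447] along,lat -0.024 -0.0019 yaw -12.83 pitch -0.0007 F [-1.1 -0.4  0.6] 0.00049634519365452 0.3176585887558758
top rim z 0.0464 case back 0.1599
 bench z -0.0008Traceback (most recent call last):
  File "chk.py", line 17, in <module>
    if k.any(): print(' lead',s[k].max().round(4),'tail',s[k].min().round(4),np.c_[M[:,0],M[:,2]-M[:,1],(M[:,1]+M[:,2])/2].round(4).tolist())
                                                                                   ~^^^^^
IndexError: too many indices for array: array is 1-dimensional, but 2 were indexed
```

Pushing works with little force; I continue slowly to near flush.

move_arm(plan=[[0, 0, 0, -0.1, 0, 0, 0], [0, 0, 0, -0.1, 0, 0, 0], [0, 0, 0, -0.1, 0, 0, 0], [0, 0, 0, -0.1, 0, 0, 0], [0, 0, 0, -0.06, 0, 0, 0], [0, 0, 0, -0.06, 0, 0, 0], [0, 0, 0, -0.04, 0, 0, 0], [0, 0, 0, 0, 0, 0, 0], [0, 0, 0, 0, 0, 0, 0], [0, 0, 0, 0, 0, 0, 0]])

```text
t: 24.75
tool_pos: [0.5709, -0.1153, 0.0443]
orientation: [0.351, 3.122, -0.0]
force: [-0.3, 0.4, 0.2]
opening: 0.0002
gripper_force: 0.0
```

```bash
sed -i 's/if k.any(): print/if k.any() and len(M): print/' chk.py; python3 chk.py | grep -v "z at"|cut -c1-230
```

```text
t 24.75 [ 0.5709 -0.1153  0.0443] along,lat -0.011 -0.0018 yaw -12.83 pitch -0.0001 F [-0.3  0.4  0.2] 0.00019353802628543508 0.0
top rim z 0.0463 case back 0.1598
 bench z -0.0007
scene rim z 0.0443 case back 0.1591
 bench z -0.0025
 lead 0.151 tail -0.0004 [[0.012, 0.0155, -0.0106], [0.028, 0.0359, 0.0085], [0.036, 0.0369, 0.005], [0.044, 0.0334, 0.0065], [0.052, 0.0356, 0.0059], [0.06, 0.0373, 0.0045], [0.068, 0.0346, 0.0061], [0.076, 0.038, 0.0059], [0.084
```

move_arm(plan=[[0, 0, 0, -0.04, 0, 0, 0], [0, 0, 0, -0.04, 0, 0, 0], [0, 0, 0, -0.02, 0, 0, 0], [0, 0, 0, -0.02, 0, 0, 0], [0, 0, 0, 0, 0, 0, 0], [0, 0, 0, 0, 0, 0, 0], [0, 0, 0, 0, 0, 0, 0], [0, 0, 0, 0, 0, 0, 0], [0, 0, 0, 0, 0, 0, 0], [0, 0, 0, 0, 0, 0, 0]])

```text
t: 25.85
tool_pos: [0.5728, -0.1158, 0.0441]
orientation: [-0.351, -3.12, 0.0]
force: [-6.2, 0.2, 4.1]
opening: 0.0002
gripper_force: 3.1
```

A 6 N resistance says the lid is home. Now back off, lift clear and inspect.

move_arm(plan=[[0, 0, 0, 0.2, 0, 0, 0], [0, 0, 0, 0.5, 0, 0, 0], [0, 0, 0, 0.8, 0, 0, 0], [0, 0, 0, 0.8, 0, -0.3, 0], [0, 0, 0, 0.8, 0, -0.9, 0], [0, 0, 0, 0.5, 0, -1, 0], [0, 0, 0, 0, 0, -1, 0], [0, 0, 0, 0, 0, -0.8, 0], [0, 0, 0, 0, 0, -0.3, 0], [0, 0, 0, 0, 0, 0, 0]])

```text
t: 26.85
tool_pos: [0.487, -0.0963, 0.1529]
orientation: [0.351, 3.119, -0.001]
force: [0.1, 0.5, 0.6]
opening: 0.0003
gripper_force: 0.0
```

```bash
python3 chk.py|cut -c1-1500; python3 -c "
from h import *
b=cam('scene');cv2.imwrite('pics/s7.png',cv2.resize(b['frame'][220:310,330:450],(800,600))[:,:,::-1])"
```

```text
t 26.85 [ 0.487  -0.0963  0.1529] along,lat -0.097 -0.002 yaw -12.83 pitch -0.0031 F [0.1 0.5 0.6] 0.00032857793547845325 0.0
top rim z 0.0452 case back 0.1595
 bench z -0.0008
  z at 0.07 0.0377 46
  z at 0.09 0.0377 149
  z at 0.11 0.0375 157
  z at 0.13 0.0378 150
  z at 0.15 0.0376 87
 lead 0.1518 tail 0.0706 [[0.068, 0.0263, -0.0123], [0.076, 0.0486, -0.0014], [0.084, 0.0527, 0.001], [0.092, 0.0519, 0.0], [0.1, 0.0531, -0.0002], [0.108, 0.0525, 0.0007], [0.116, 0.0516, 0.0003], [0.124, 0.0529, 0.0001], [0.132, 0.0528, 0.0009], [0.14, 0.052, 0.0002], [0.148, 0.0529, 0.0]]
scene rim z 0.0442 case back 0.1591
 bench z -0.0025
  z at 0.01 0.0361 55
  z at 0.03 0.036 46
  z at 0.05 0.0363 68
  z at 0.07 0.0356 65
  z at 0.09 0.0359 68
  z at 0.11 0.0358 63
  z at 0.13 0.0359 55
  z at 0.15 0.0357 35
 lead 0.1515 tail -0.0005 [[0.004, 0.0566, 0.0003], [0.012, 0.0541, 0.0057], [0.02, 0.0501, 0.0062], [0.028, 0.0408, 0.0094], [0.036, 0.0469, 0.0079], [0.044, 0.0478, 0.0094], [0.052, 0.0437, 0.0066], [0.06, 0.0402, 0.0077], [0.068, 0.0416, 0.009], [0.076, 0.043, 0.0053], [0.084, 0.0466, 0.0078], [0.092, 0.0378, 0.0091], [0.1, 0.0435, 0.0075], [0.108, 0.0427, 0.0087], [0.116, 0.0425, 0.0076], [0.124, 0.0392, 0.0088], [0.132, 0.0469, 0.0078], [0.14, 0.0451, 0.0086], [0.148, 0.0388, 0.0085]]
```

View pics/s7.png

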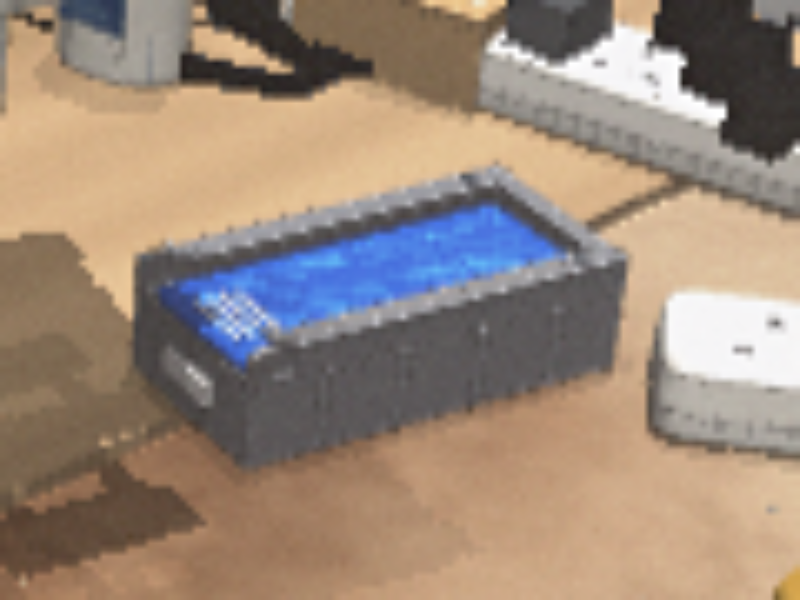

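The scene crop shows the lid fully home: the ribs at (240,310) are flush with the case front, it lies under both lips, and the case has not moved.

```bash
python3 -c "
from plant import close_job; print(close_job())"
```

```text
the job is handed in; nothing more can be done
None
```

The lid is in the case's grooves, under both lips and flush with the front in the last camera check, and the case did not visibly move; I handed the job in after about 27 s of robot time, but no verdict was returned.

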